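Stow the hallway torch and snap its keeper shut

TASK

Lay the upright blue torch on its side in the cradle of the wooden dock, either way round, roughly centred, and let go of it. Then push the orange keeper cap down over the dock's steel stud until it clicks, so that its rim overhangs the torch, and keep pressing firmly after the click so that the rubber washer under the cap stays squashed: finish while still pressing, without letting go. Leave the other things on the shelf where they are.

Things in the scene. Friction and masses are not known exactly. Their poses are not given: they have to be found in the camera images.
- torch: Pocket torch: a straight blue barrel, diameter 30 mm, length 120 mm, about 140 g, standing upright on its black tail end, lens up. Origin: centre of the tail end; z runs along the barrel to the lens. Round, so its yaw does not matter.
- torch_mid (a point): Middle of the torch, on its axis, 60 mm from either end.
- dock: Fixed dark-wood dock: a board 100 mm (its x) by 130 mm (its y), 10 mm thick, with the cradle and the stud. Origin: centre of the underside, on the shelf top. The cradle runs along the dock's y. The stud stands beside its -y half, so the +y half is free at both sides for fingers: hold the torch near the end that comes there.
- cradle (a point): Centre of the cradle: where the middle of the centred lying torch comes, 40 mm above the shelf top; in the dock's frame x -16.5, y 0 mm; its axes are the dock's. The cradle is two V saddles (walls at 45 degrees), 8 mm thick, 14 mm either side of this point along the dock's y, and only 29 mm wide, so the lying torch's sides are free to grip.
- stud_seat (a point): On the stud's axis at the top of the free rubber washer, 62 mm above the shelf top; in the dock's frame x +16.5, y -28 mm; its axes are the dock's. Below it is a steel pillar, 24 mm in diameter; above it the stud, 13 mm in diameter, cone-tipped, its top 24 mm above this point.
- snap_balls (a point): On the stud's axis, 9 mm above stud_seat: level of the centres of four spring balls in the stud. A cap pushed down meets them when its mouth is 13 mm above stud_seat, takes about 6 to 10 N to pass, then pulls itself down with a click and goes slack about 1 mm above stud_seat.
- washer (a joint): Squash of the black rubber washer on the stud's pillar: 0 free, up to 0.004 m at its stop, about 3 N per mm. It stays squashed only while something presses the cap down.
- keeper: Orange snap cap standing mouth down, about 40 g: a rim 56 mm in diameter, 4 mm thick, and on it a round hub, 28 mm in diameter, up to 36 mm, closed at the top, to grip or push on. Origin: centre of the underside (mouth 17 mm in diameter); z up. On the stud its origin comes down to stud_seat, and below it as the washer squashes; it clears the lying torch by 3 mm. Its yaw is free.
- coin_dish: Bystander: pewter dish, 100 mm across, 22 mm high; origin: centre of the underside.
- doorstop: Bystander: black rubber door wedge, 110 x 40 x 30 mm; origin: centre of the underside.
- key0: Bystander: nickel padlock key lying flat, about 54 mm long, 5 mm thick; origin: near its middle, underside.
- key1: Bystander: the other nickel padlock key, the same size.
- padlock: Bystander: brass padlock standing upright, 45 x 22 mm, 67 mm high; origin: centre of the underside. Farther back, beyond the reach of the work, stand a heavy walnut box and other fixed things.

How it is judged:
By the outcome, as a careful person would: the job done as asked, in the order asked, and still so for the second after the job is handed in, while the arm keeps its last pose, push and grip.
It also fails if it takes over 61 s, if anything falls off the work surface, if the arm or the gripper's body presses on something with over 40 N, if the wrist force passes 120 N, or if a joint passes its speed limit or range.

ROBOT

A 6-joint arm with a two-finger parallel gripper is mounted at the origin on the work surface. World frame = base frame: x ahead of the robot, y to its left, z up, the work surface at z = 0. Lengths are in m, angles in rad, forces in N, time in s.
With the tool pointing down it reaches from about 0.325 to 0.775 m from the base axis. Payload 9.3 kg.
Tool frame: the origin (TCP) lies at the very end of the fingers, on their centre line; the grasp point (between the pads) lies 19 mm behind it; z points along the fingers, y is the direction in which the jaws open and shut (so a half turn about z gives the same grasp; the last joint's range is limited). The gripper opens to 85 mm and grips with 20 to 120 N. Pads are 22 mm wide; open, the fingers measure 114 mm over their backs; the gripper's body (76 mm by 85 mm) begins 54 mm behind the grasp point. The pads swing forward as they close: fully open they stand 13 mm farther back than shut.
Start: joints at [1.061, 0.259, 0.021, 1.334, 0, 1.418], TCP at [0.192, 0.515, 0.231] pointing down, gripper open.
Joint ranges: [-3.04, 3.04], [-0.91, 1.82], [-1.04, 1.36], [-1.92, 1.95], [-1.52, 1.45], [-3.14, 3.14]. Speed limits (rad/s): [2.22, 2.22, 2.79, 3.14, 3.14, 3.14].

INTERFACE

Orientations are given as a 3x3 rotation matrix whose columns are the frame's x, y, z axes.
In Python, from rig import monitor, camera, get_calibration, workorder gives the robot as it stands.
- The arm moves only by the tool send_rows, never from a script. Its argument "moves" is a list of rows, each an object with "rot": the turn, a rotation vector about the tool's x, y, z in rad, a list of three; "dp": the shift along the tool's x, y, z in mm, a list of three; "hand": the closure, from 0 (fully open) to 1 (shut). In form: [{"rot": [rx, ry, rz], "dp": [x, y, z], "hand": hand}, ...]. A call has exactly 8 rows; each row shifts and turns the commanded pose from where the row before left it, along the tool's axes as they then stand; what a row does not reach is not made up. A row lasts 1/10 s, in which the tool goes at most 50 mm and 8.59 degrees, less where a joint would pass 70% of its speed; a pose out of reach is approached as far as the arm can. A call is refused whole if a number of a shift passes 50 or a number of a turn 0.15, either way. A call with a gripper value outside its range is refused whole. The fingers move at their own pace and stop on an object; the grip force is fixed at half the most. Time passes only in rows, so rows that do not move let the fingers close, or fill a call up. It gives the time, the measured TCP pose, the force and the opening at its end, in the units of the state.
- monitor.observe(): the state, without advancing time (a new reading comes with each control period).
- camera(name): name is "scene" or "top" or "wrist"; returns (picture, depth): 480x640x3 uint8, red, green, blue; 480x640 float32, m along the optical axis (not along the pixel's ray), 0 where there is no reading.
- get_calibration(name): a dict with "intrinsics" (3x3 intrinsics, pixels), "R" (3x3) and "t" (3): a world point X has camera coordinates R X + t; the wrist camera has in their place "tool_from_camera" (4x4, takes a point from camera to tool coordinates, whose origin is the TCP and whose axes are the flange's). Camera axes: x right, y down, z forward; pixel columns grow to the right and rows downward; lengths in m; the calibration is good to about 2 mm. A picture is of the moment at which its call begins: read the wrist's pose just before it. get_calibration takes no time and is no camera call.
- workorder.finish_job(): hands the job in, once; it reports no verdict.
The state is a dict: "time": time; "qpos": joint angles; "qvel": joint speeds; "joint_torque": joint torques, N m; "ee_pos": TCP position; "ee_rot": TCP orientation; "contact_force": force on the tool from outside, world axes, zero at the start; "moment": the same for the moment, N m; "gripper_width": finger opening in m.
Only numpy, scipy, OpenCV 4.12 (cv2) and the standard library are available. Lean on these libraries where they do the work, as an engineer would, in place of code of your own. Each camera call takes 0.05 s, during which the arm holds its last target. There are 200 camera calls.

## Working session

There is one attempt and no reset: what is moved stays moved. The work goes in short steps, Python scripts to look and compute and a tool call to move; the robot and the scene stay as the last step left them, time stands still between calls to the robot, and variables do not carry over. Pictures are saved under pics/ and viewed, about 8 in all and at most 12, crops included, and the job is handed in when it is done.

Besides the shell and the picture viewer there is one more tool, called as name(argument=value, ...), one argument or row to a line, values as JSON. send_rows: Moves the arm, as the interface text tells. Its arguments: {"type":"object","properties":{"moves":{"type":"array","items":{"type":"object","properties":{"rot":{"type":"array","items":{"type":"number"}},"dp":{"type":"array","items":{"type":"number"}},"hand":{"type":"number"}}}}},"required":["moves"]}

```bash
ls; mkdir -p pics; cat > h.py <<'E'
import numpy as np,cv2
from rig import monitor,camera,get_calibration,workorder
np.set_printoptions(precision=4,suppress=True)
def snap(name,fn):
    s=monitor.observe(); im,d=camera(name); cv2.imwrite('pics/'+fn+'.png',im[:,:,::-1]); 
    np.savez('pics/'+fn+'.npz',d=d,im=im,p=s['ee_pos'],R=s['ee_rot'],name=name); return im,d
def cloud(fn):
    z=np.load('pics/'+fn+'.npz'); c=get_calibration(str(z['name'])); K=np.array(c['intrinsics']); d=z['d']
    v,u=np.mgrid[:480,:640]; P=np.stack([(u-K[0,2])/K[0,0]*d,(v-K[1,2])/K[1,1]*d,d],-1)
    if 'R' in c: W=(P-np.array(c['t']))@np.array(c['R'])
    else:
        T=np.array(c['tool_from_camera']); W=(P@T[:3,:3].T+T[:3,3])@z['R'].T+z['p']
    W[d==0]=np.nan; return W,z['im']
E
python3 - <<'E'
from h import *
snap('top','top0'); snap('scene','sc0')
s=monitor.observe(); print(s['ee_rot'],s['ee_pos'],s['time'],s['gripper_width'],s['contact_force'])
for n in('top','scene','wrist'): print(get_calibration(n))
E
```

```text
pics
[[-0.937   0.3492 -0.0006]
 [ 0.3492  0.937  -0.0011]
 [ 0.0002 -0.0012 -1.    ]] [0.192  0.5151 0.2307] 0.1 0.08513067671117298 [ 0.0114 -0.323   0.041 ]
{'intrinsics': array([[611.3253,   0.    , 328.3962],
       [  0.    , 611.3253, 246.8266],
       [  0.    ,   0.    ,   1.    ]]), 'R': array([[ 0.0116, -0.9999, -0.0013],
       [-0.998 , -0.0115, -0.0619],
       [ 0.0619,  0.002 , -0.9981]]), 't': array([-0.0201,  0.5668,  1.4571])}
{'intrinsics': array([[454.1828,   0.    , 321.9028],
       [  0.    , 454.1828, 242.2012],
       [  0.    ,   0.    ,   1.    ]]), 'R': array([[-0.1223,  0.9923,  0.019 ],
       [ 0.6997,  0.0998, -0.7075],
       [-0.7039, -0.0732, -0.7065]]), 't': array([ 0.1025, -0.3265,  1.307 ])}
{'intrinsics': array([[344.6292,   0.    , 318.501 ],
       [  0.    , 344.6292, 237.8097],
       [  0.    ,   0.    ,   1.    ]]), 'tool_from_camera': array([[ 0.0001, -0.9553, -0.2958,  0.0761],
       [ 1.    ,  0.0002, -0.0001, -0.    ],
       [ 0.0001, -0.2958,  0.9553, -0.1433],
       [ 0.    ,  0.    ,  0.    ,  1.    ]])}
```

View pics/top0.png

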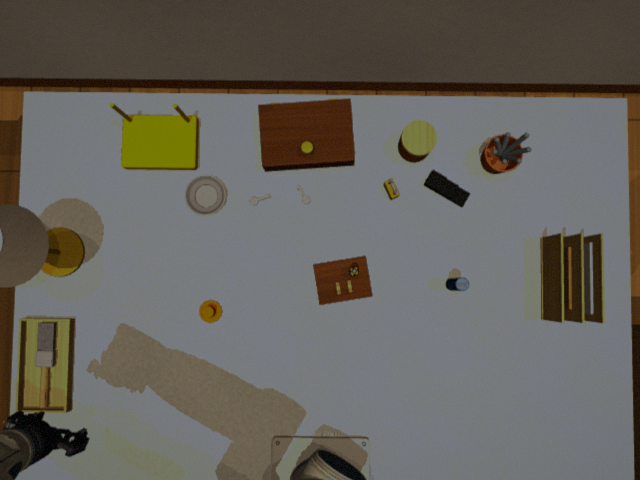

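View pics/sc0.png

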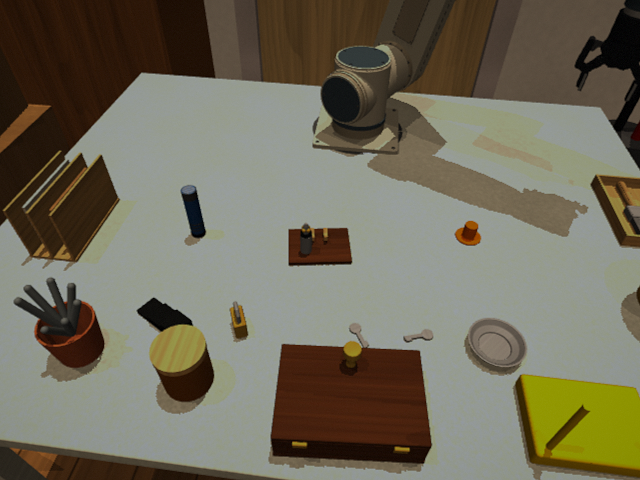

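The top view shows the dock at about (342,280) with its stud at (354,270) and saddles at (338,288) and (350,286). The torch is at (458,284), seen slightly tilted by perspective, and the keeper is at (210,311). The bystanders are farther back.

```bash
python3 - <<'E'
from h import *
W,im=cloud('top0')
def box(u0,u1,v0,v1): return W[v0:v1,u0:u1].reshape(-1,3), im[v0:v1,u0:u1].reshape(-1,3)
for n,b in dict(torch=(440,475,270,295),keeper=(195,225,296,326)).items():
    P,c=box(*b); hm=np.nanmax(P[:,2]); print(n,hm)
    for lo,hi in((hm-.006,hm+.01),(.002,.012)):
        m=(P[:,2]>lo)&(P[:,2]<hi); print(m.sum(),P[m].min(0),P[m].max(0),P[m].mean(0))
P,c=box(305,380,250,312)
m=(P[:,2]>.006)&(P[:,2]<.014); Q=P[m][:,:2].astype(np.float32); r=cv2.minAreaRect(Q); print('board',m.sum(),r, np.nanmedian(P[m][:,2]))
for lo,hi in((.02,.05),(.05,.07),(.07,.1)):
    m=(P[:,2]>lo)&(P[:,2]<hi); print(lo,m.sum(),P[m].mean(0),P[m].min(0),P[m].max(0)) if m.any() else 0
P,_=box(380,440,300,400); print('table',np.nanmedian(P[:,2]))
# saddles as yellow
i=im[255:310,305:380]; out=cv2.resize(i,None,fx=9,fy=9,interpolation=cv2.INTER_CUBIC)[:,:,::-1]; cv2.imwrite('pics/dockcrop.png',out)
# scene
V,_=cloud('sc0')
for n,b in dict(torch=(178,210,180,242),keeper=(452,486,215,248)).items():
    Q=V[b[2]:b[3],b[0]:b[1]].reshape(-1,3)
    for lo,hi in ((.002,.008),(.01,.03),(.03,.1),(.115,.13)):
        m=(Q[:,2]>lo)&(Q[:,2]<hi)
        if m.any(): print('sc',n,lo,m.sum(),Q[m].mean(0),Q[m].min(0),Q[m].max(0))
E
```

```text
torch 0.12763985142553091
55 [ 0.4675 -0.3264  0.1217] [ 0.4964 -0.2994  0.1276] [ 0.4826 -0.3136  0.1232]
160 [ 0.4565 -0.3679  0.002 ] [ 0.5155 -0.2851  0.0106] [ 0.4869 -0.3252  0.0041]
keeper 0.045219703775925324
20 [0.3989 0.2593 0.0392] [0.4224 0.2802 0.0452] [0.4104 0.2692 0.0411]
334 [0.375  0.2368 0.002 ] [0.4455 0.3084 0.011 ] [0.4101 0.2709 0.005 ]
board 1666 ((0.48668864369392395, -0.04748468101024628), (0.14745491743087769, 0.17921091616153717), 0.6207140684127808) 0.009800738671300982
0.02 73 [ 0.4729 -0.0512  0.0273] [ 0.4564 -0.0856  0.0202] [ 0.5164 -0.0019  0.0452]
0.05 35 [ 0.5089 -0.0725  0.0605] [ 0.4991 -0.0836  0.0518] [ 0.5201 -0.0623  0.0687]
0.07 46 [ 0.5097 -0.0723  0.0782] [ 0.5011 -0.0805  0.0717] [ 0.5175 -0.0641  0.0899]
table 9.462761874306221e-05
sc torch 0.002 130 [ 0.4347 -0.3379  0.0032] [ 0.3041 -0.4207  0.002 ] [ 0.512  -0.2834  0.0078]
sc torch 0.01 102 [ 0.494  -0.3105  0.0198] [ 0.4776 -0.3293  0.0102] [ 0.5003 -0.2991  0.0299]
sc torch 0.03 386 [ 0.4942 -0.3102  0.0662] [ 0.478  -0.3287  0.0302] [ 0.5015 -0.2997  0.0998]
sc torch 0.115 151 [ 0.4867 -0.3142  0.1202] [ 0.4686 -0.3304  0.1151] [ 0.5012 -0.3001  0.1228]
sc keeper 0.002 258 [0.4155 0.2682 0.004 ] [0.3365 0.2371 0.0021] [0.4469 0.3115 0.008 ]
sc keeper 0.01 94 [0.4212 0.2656 0.0203] [0.4086 0.2545 0.0104] [0.4273 0.282  0.0296]
sc keeper 0.03 113 [0.4138 0.2677 0.0352] [0.3977 0.2544 0.03  ] [0.4264 0.2816 0.039 ]
```

View pics/dockcrop.png

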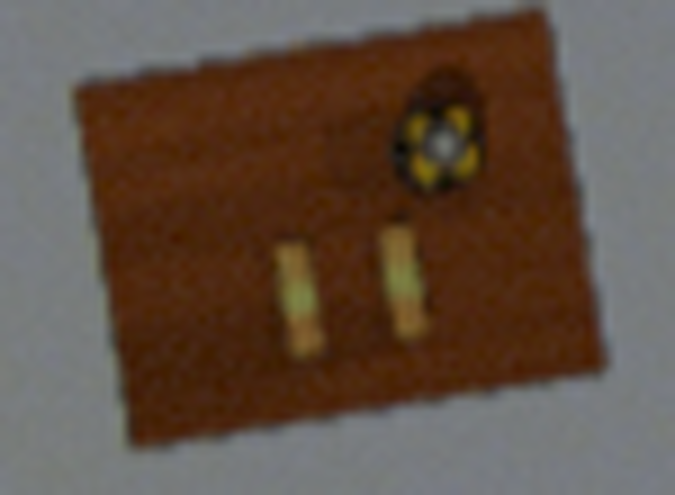

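The crop shows the board corners at TL(78,90), TR(545,8), BR(605,372) and BL(132,445). The saddles are at (298,300) and (403,282), and the stud tip is at (443,148), so the dock yaw is about +9°.

```bash
cat >> h.py <<'E'
from scipy.spatial.transform import Rotation as Ro
def frame(e_yaw,alpha):  # tool z = cos a e - sin a k ; x = -(sin a e + cos a k)
    e=np.array([np.cos(e_yaw),np.sin(e_yaw),0]);k=np.array([0,0,1.])
    z=np.cos(alpha)*e-np.sin(alpha)*k; x=-(np.sin(alpha)*e+np.cos(alpha)*k); return np.stack([x,np.cross(z,x),z],1)
def plan(p0,R0,p1,R1,n=None):
    w=Ro.from_matrix(R0.T@R1).as_rotvec(); d=R0.T@(p1-p0)
    if n is None: n=int(max(np.ceil(np.linalg.norm(d)/.045),np.ceil(np.linalg.norm(w)/.14),1))
    S=sum(Ro.from_rotvec(w/n*k).as_matrix() for k in range(n)); return n,np.linalg.solve(S,d)*1000,w/n
def pr(tag,p1,R1,n=None,p0=None,R0=None):
    s=monitor.observe(); p0=s['ee_pos'] if p0 is None else p0; R0=s['ee_rot'] if R0 is None else R0
    n,d,w=plan(np.array(p0),np.array(R0),np.array(p1),np.array(R1),n); print(tag,n,'dp',d.round(1),'rot',w.round(3))
E
python3 - <<'E'
from h import *
c=get_calibration('top');K=c['intrinsics'];R=c['R'];t=c['t']
def w(u,v,z,crop=True):
    if crop: u=(u+.5)/9-.5+305; v=(v+.5)/9-.5+255
    r=R.T@np.linalg.solve(K,[u,v,1]); o=-R.T@t; return o+r*(z-o[2])/r[2]
TL,TR,BR,BL=[w(*q,.01) for q in((78,90),(545,8),(605,372),(132,445))]
print(np.linalg.norm(TL-TR),np.linalg.norm(BL-BR),np.linalg.norm(TL-BL),np.linalg.norm(TR-BR))
C=(TL+TR+BR+BL)/4; y=(TL-TR+BL-BR)[:2]; x=(TL-BL+TR-BR)[:2]
th=(np.arctan2(-y[0],y[1])+np.arctan2(x[1],x[0]))/2; print('C',C,'yaw',np.degrees([np.arctan2(-y[0],y[1]),np.arctan2(x[1],x[0])]))
M=Ro.from_euler('z',th).as_matrix()
for q in((-.0165,0,.04),(.0165,-.028,.086)): print(C*[1,1,0]+M@q)
print('stud img',w(443,148,.086),'sad',w(298,298,.02),w(403,282,.02))
E
python3 - <<'E'
from h import *
s=monitor.observe();D=lambda y:frame(np.radians(y),np.pi/2)
p1=[.43,.12,.28];pr('A',p1,D(-41))
al=np.radians(25);Rg=frame(np.radians(-41),al);g=np.array([.485,-.314,.097]);z=Rg[:,2]
pt=g+.022*z;ps=pt-.11*z+[0,0,.08]; print(pt,ps)
pr('B',ps,Rg,None,p1,D(-41))
E
```

```text
0.12757937922628315 0.12825445441130562 0.09621245437864231 0.09892368981737473
C [ 0.4878 -0.0482  0.01  ] yaw [10.0153  9.6062]
[ 0.4715 -0.051   0.04  ]
[ 0.5088 -0.0729  0.086 ]
stud img [ 0.5079 -0.0726  0.086 ] sad [ 0.469  -0.0369  0.02  ] [ 0.4736 -0.0649  0.02  ]
A 11 dp [-36.8 -20.5  -4.5] rot [-0.     0.     0.033]
[ 0.5    -0.3271  0.0877] [ 0.4248 -0.2617  0.2142]
B 9 dp [-21.6 -32.4  20.7] rot [ 0.    -0.126  0.   ]
```

send_rows(
  moves=[
    {"dp":[-36.8,-20.5,-4.5],"rot":[0,0,0.033],"hand":0},
    {"dp":[-36.8,-20.5,-4.5],"rot":[0,0,0.033],"hand":0},
    {"dp":[-36.8,-20.5,-4.5],"rot":[0,0,0.033],"hand":0},
    {"dp":[-36.8,-20.5,-4.5],"rot":[0,0,0.033],"hand":0},
    {"dp":[-36.8,-20.5,-4.5],"rot":[0,0,0.033],"hand":0},
    {"dp":[-36.8,-20.5,-4.5],"rot":[0,0,0.033],"hand":0},
    {"dp":[-36.8,-20.5,-4.5],"rot":[0,0,0.033],"hand":0},
    {"dp":[-36.8,-20.5,-4.5],"rot":[0,0,0.033],"hand":0},
  ],
)

```text
time: 0.9
ee_pos: [0.3796, 0.2346, 0.2673]
ee_rot: [[-0.813, 0.583, -0.0], [0.583, 0.813, -0.0], [0.0, -0.0, -1.0]]
contact_force: [1.5, 0.4, 0.6]
gripper_width: 0.0856
```

send_rows(
  moves=[
    {"dp":[-36.8,-20.5,-4.5],"rot":[0,0,0.033],"hand":0},
    {"dp":[-36.8,-20.5,-4.5],"rot":[0,0,0.033],"hand":0},
    {"dp":[-36.8,-20.5,-4.5],"rot":[0,0,0.033],"hand":0},
    {"dp":[-21.6,-32.4,20.7],"rot":[0,-0.126,0],"hand":0},
    {"dp":[-21.6,-32.4,20.7],"rot":[0,-0.126,0],"hand":0},
    {"dp":[-21.6,-32.4,20.7],"rot":[0,-0.126,0],"hand":0},
    {"dp":[-21.6,-32.4,20.7],"rot":[0,-0.126,0],"hand":0},
    {"dp":[-21.6,-32.4,20.7],"rot":[0,-0.126,0],"hand":0},
  ],
)

```text
time: 1.7
ee_pos: [0.4182, -0.0873, 0.2084]
ee_rot: [[-0.606, 0.659, 0.446], [0.53, 0.752, -0.392], [-0.593, -0.001, -0.805]]
contact_force: [1.7, -0.9, -0.4]
gripper_width: 0.085
```

```bash
python3 - <<'E'
from h import *
s=monitor.observe();print(s['time'],s['ee_pos'],s['qpos'],s['contact_force']); print(s['ee_rot'])
al=np.radians(25);Rg=frame(np.radians(-41),al);g=np.array([.485,-.314,.097]);z=Rg[:,2]
pt=g+.022*z;ps=pt-.11*z+[0,0,.06]
pr('B',ps,Rg); pr('C',pt-.11*z,Rg,None,ps,Rg)
E
```

```text
1.7 [ 0.4182 -0.0873  0.2084] [-0.1967 -0.2493 -0.7428  0.5094 -0.3015  0.4338] [ 1.7311 -0.943  -0.3602]
[[-0.6059  0.659   0.4456]
 [ 0.53    0.7522 -0.3916]
 [-0.5933 -0.0011 -0.805 ]]
B 4 dp [-17.9 -31.7  24.6] rot [-0.001 -0.125 -0.   ]
C 2 dp [27.2  0.  12.7] rot [0. 0. 0.]
```

send_rows(
  moves=[
    {"dp":[-17.9,-31.7,24.6],"rot":[0,-0.125,0],"hand":0},
    {"dp":[-17.9,-31.7,24.6],"rot":[0,-0.125,0],"hand":0},
    {"dp":[-17.9,-31.7,24.6],"rot":[0,-0.125,0],"hand":0},
    {"dp":[-17.9,-31.7,24.6],"rot":[0,-0.125,0],"hand":0},
    {"dp":[0,0,0],"rot":[0,0,0],"hand":0},
    {"dp":[0,0,0],"rot":[0,0,0],"hand":0},
    {"dp":[0,0,0],"rot":[0,0,0],"hand":0},
    {"dp":[0,0,0],"rot":[0,0,0],"hand":0},
  ],
)

```text
time: 2.5
ee_pos: [0.4462, -0.2454, 0.2237]
ee_rot: [[-0.382, 0.662, 0.645], [0.339, 0.749, -0.569], [-0.86, 0.001, -0.51]]
contact_force: [0.1, -0.5, -0.0]
gripper_width: 0.0852
```

```bash
python3 - <<'E'
from h import *
s=monitor.observe();print(s['time'],s['ee_pos'],s['qpos'],s['contact_force']); print(s['ee_rot'])
al=np.radians(25);Rg=frame(np.radians(-41),al);g=np.array([.485,-.314,.097]);z=Rg[:,2]
pt=g+.022*z;ps=pt-.11*z+[0,0,.06]
pr('B',ps,Rg); pr('C',pt-.11*z,Rg)
E
```

```text
2.5 [ 0.4462 -0.2454  0.2237] [-0.6121 -0.2171 -1.0417 -0.2862 -0.0956  0.0579] [ 0.0803 -0.4724 -0.0367]
[[-0.382   0.6622  0.6446]
 [ 0.3386  0.7493 -0.5691]
 [-0.8599  0.0008 -0.5104]]
B 1 dp [ 28.1 -26.3  10.5] rot [-0.007 -0.099 -0.005]
C 3 dp [27.  -8.8 12.8] rot [-0.002 -0.033 -0.002]
```

```bash
cat > fit.py <<'E'
from h import *
from scipy.optimize import least_squares
D=[([1.061,.259,.021,1.334,0,1.418],[.192,.515,.2307]),([-0.1967,-0.2493,-0.7428,0.5094,-0.3015,0.4338],[0.4182,-0.0873,0.2084]),([-0.6121,-0.2171,-1.0417,-0.2862,-0.0956,0.0579],[0.4462,-0.2454,0.2237])]
def fk(q,a):
    a0,h,L1,L2,L3,lat=a
    P1=q[1]-q[2];P=P1+q[3]
    p=np.array([a0+L1*np.sin(q[1])+L2*np.cos(P1),lat,h+L1*np.cos(q[1])-L2*np.sin(P1)])
    b=Ro.from_euler('y',P).as_matrix()@Ro.from_euler('z',q[4]).as_matrix()
    return Ro.from_euler('z',q[0]).as_matrix()@(p+b@[L3,0,0]), Ro.from_euler('z',q[0]).as_matrix()@b
E
python3 - <<'E'
from fit import *
for s in(1,-1):
    f=lambda a:np.concatenate([1000*(fk(q,a)[0]-p) for q,p in D]+[.02*1000*(np.array(a)-[.0,.3,.4,.35,.3,.08])])
    r=least_squares(f,[.0,.3,.4,.35,.3,.08]);print(r.x,f(r.x)[:9])
    break
a=r.x; print(fk(D[2][0],a)[1][:,0])
from scipy.optimize import minimize
lo=np.array([-3.04,-.91,-1.04,-1.92,-1.52]);hi=np.array([3.04,1.82,1.36,1.95,1.45])
for al in(25,30,35,40,45):
  for dz in(0,.08,.15):
    for yaw in(-41,):
        z=frame(np.radians(yaw),np.radians(al))[:,2];p=np.array([.485,-.314,.097+dz])+.022*z
        g=lambda q:np.concatenate([(fk(q,a)[0]-p)*10,fk(q,a)[1][:,0]-z])
        R=least_squares(g,[-.6,0,-.9,-.2,-.05],bounds=(lo,hi));print(al,dz,R.cost,R.x)
E
```

```text
[0.0926 0.1597 0.4927 0.3346 0.3316 0.0885] [-4.0123  2.6035 -5.307   7.4638 -7.6975  3.243  -6.7546  6.348   2.1201]
[ 0.6446 -0.5692 -0.5104]
25 0 0.018109096956626866 [-0.6716  0.4111 -1.04   -0.8423 -0.0966]
25 0.08 0.0016989574926305098 [-0.7237  0.2057 -1.04   -0.7556 -0.0063]
25 0.15 4.2371682352963505e-20 [-0.7407  0.0108 -0.9511 -0.5254  0.0228]
30 0 0.006794723098790309 [-0.7033  0.395  -1.04   -0.805  -0.0413]
30 0.08 2.1202074958222765e-25 [-0.7397  0.1823 -1.0219 -0.6805  0.0209]
30 0.15 5.146084811402694e-31 [-0.7397 -0.0258 -0.8712 -0.3217  0.0209]
35 0 0.000875485848997046 [-0.727   0.3838 -1.04   -0.7745 -0.0007]
35 0.08 3.0680427155267104e-22 [-0.7386  0.1292 -0.9417 -0.4598  0.0188]
35 0.15 9.445966032735649e-23 [-0.7386 -0.0441 -0.7908 -0.1357  0.0188]
40 0 7.800016274768305e-31 [-0.7374  0.3484 -1.0049 -0.655   0.0167]
40 0.08 4.374845674347268e-21 [-0.7374  0.0982 -0.861  -0.2609  0.0167]
40 0.15 3.504217413396175e-22 [-0.7374 -0.0476 -0.7099  0.0359  0.0167]
45 0 1.2368218102637832e-27 [-0.7363  0.2984 -0.925  -0.438   0.0146]
45 0.08 1.3296628333897275e-22 [-0.7363  0.0847 -0.7802 -0.0794  0.0146]
45 0.15 2.3179234519789143e-19 [-0.7363 -0.0393 -0.6288  0.196   0.0146]
```

```bash
cat >> fit.py <<'E'
a=np.array([0.0926,0.1597,0.4927,0.3346,0.3316,0.0885])
lo=np.array([-3.04,-.91,-1.04,-1.92,-1.52]);hi=np.array([3.04,1.82,1.36,1.95,1.45])
def ik(p,z,q0):
    g=lambda q:np.concatenate([(fk(q,a)[0]-p)*10,fk(q,a)[1][:,0]-z])
    R=least_squares(g,q0,bounds=(lo,hi)); return R.cost,R.x
E
python3 - <<'E'
from fit import *
al=np.radians(45);Rg=frame(np.radians(-41),al);z=Rg[:,2];g=np.array([.485,-.314,.097]);pt=g+.022*z
print('pick',pt)
pr('above',pt+[0,0,.075],Rg); pr('down',pt,Rg,2,pt+[0,0,.075],Rg);
th=np.radians(9.8);d=np.array([-np.sin(th),np.cos(th),0]);k=np.array([0,0,1.])
zf=-np.sin(al)*d-np.cos(al)*k; xf=-np.cos(al)*d+np.sin(al)*k; Rf=np.stack([xf,np.cross(zf,xf),zf],1)
pf=np.array([.4715,-.051,.04])+.037*d+.022*zf
for h in(0,.1): print(pf+h*k,ik(pf+h*k,zf,[-.1,.2,-.2,1,-.5]),ik(pf+h*k,zf,[-.1,.2,-.2,1,.5]))
pr('carry',pf+.1*k,Rf,None,pt+.1*k,Rg)
E
```

```text
pick [ 0.4967 -0.3242  0.0814]
above 3 dp [ 0.9 -8.6 37.5] rot [-0.002  0.083 -0.002]
down 2 dp [26.5 -0.  26.5] rot [0. 0. 0.]
[ 0.4679 -0.0299  0.0244] (np.float64(1.6287784058607237e-27), array([ 0.2512,  0.5656, -0.677 ,  0.4081, -0.7822])) (np.float64(7.5059029388773125e-28), array([ 0.2512,  0.5656, -0.677 ,  0.4081, -0.7822]))
[ 0.4679 -0.0299  0.1244] (np.float64(4.1609867192935763e-19), array([ 0.2512,  0.3454, -0.5656,  0.7397, -0.7822])) (np.float64(2.9341341244726746e-19), array([ 0.2512,  0.3454, -0.5656,  0.7397, -0.7822]))
carry 20 dp [-7.1 17.5 -3.7] rot [-0.     0.033 -0.129]
```

send_rows(
  moves=[
    {"dp":[0.9,-8.6,37.5],"rot":[-0.002,0.083,-0.002],"hand":0},
    {"dp":[0.9,-8.6,37.5],"rot":[-0.002,0.083,-0.002],"hand":0},
    {"dp":[0.9,-8.6,37.5],"rot":[-0.002,0.083,-0.002],"hand":0},
    {"dp":[0,0,0],"rot":[0,0,0],"hand":0},
    {"dp":[0,0,0],"rot":[0,0,0],"hand":0},
    {"dp":[0,0,0],"rot":[0,0,0],"hand":0},
    {"dp":[0,0,0],"rot":[0,0,0],"hand":0},
    {"dp":[0,0,0],"rot":[0,0,0],"hand":0},
  ],
)

```text
time: 3.3
ee_pos: [0.4964, -0.3247, 0.1577]
ee_rot: [[-0.532, 0.657, 0.535], [0.463, 0.754, -0.466], [-0.709, -0.0, -0.705]]
contact_force: [0.5, 0.0, -0.2]
gripper_width: 0.0856
```

```bash
python3 - <<'E'
from h import *
s=monitor.observe();print(s['time'],s['ee_pos'],s['qpos'],s['contact_force'])
snap('wrist','w1'); W,im=cloud('w1')
m=(W[...,2]>.115)&(W[...,2]<.13)&(abs(W[...,0]-.485)<.05)&(abs(W[...,1]+.314)<.05)
print(m.sum(),W[m].mean(0),W[m].min(0),W[m].max(0))
al=np.radians(45);Rg=frame(np.radians(-41),al);z=Rg[:,2];g=np.array([.485,-.314,.097]);pt=g+.022*z
pr('d',pt,Rg,3)
E
```

```text
3.3 [ 0.4964 -0.3247  0.1577] [-0.7229  0.0263 -0.8069 -0.0509  0.0045 -0.0048] [ 0.4659  0.0129 -0.2416]
2449 [ 0.479  -0.3102  0.1201] [ 0.4663 -0.3287  0.115 ] [ 0.4978 -0.2973  0.1222]
d 3 dp [18.1  0.3 17.9] rot [-0.     0.001 -0.   ]
```

View pics/w1.png

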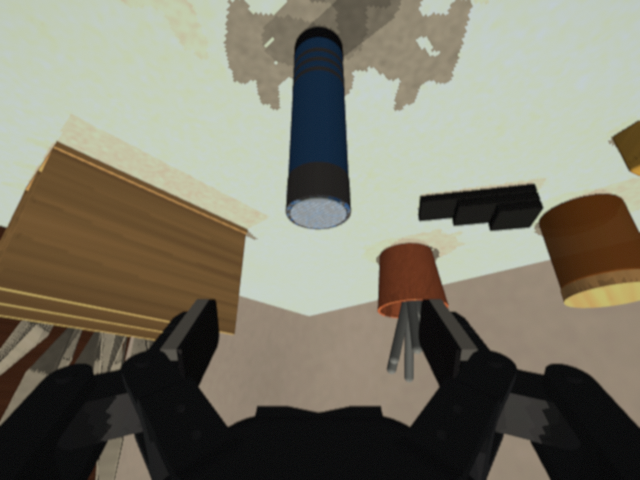

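The wrist picture shows the torch with its lens at (318,212), midway between the fingers at about 200 and 440. I go down and grip.

send_rows(
  moves=[
    {"dp":[18.6,0.3,17.4],"rot":[0,0,0],"hand":0},
    {"dp":[18.6,0.3,17.4],"rot":[0,0,0],"hand":0},
    {"dp":[18.6,0.3,17.4],"rot":[0,0,0],"hand":0},
    {"dp":[0,0,0],"rot":[0,0,0],"hand":0},
    {"dp":[0,0,0],"rot":[0,0,0],"hand":1},
    {"dp":[0,0,0],"rot":[0,0,0],"hand":1},
    {"dp":[0,0,0],"rot":[0,0,0],"hand":1},
    {"dp":[0,0,0],"rot":[0,0,0],"hand":1},
  ],
)

```text
time: 4.15
ee_pos: [0.4958, -0.3238, 0.0821]
ee_rot: [[-0.531, 0.657, 0.535], [0.463, 0.754, -0.467], [-0.71, -0.0, -0.704]]
contact_force: [-1.5, -0.6, 11.8]
gripper_width: 0.0289
```

send_rows(
  moves=[
    {"dp":[0,0,0],"rot":[0,0,0],"hand":1},
    {"dp":[0,0,0],"rot":[0,0,0],"hand":1},
    {"dp":[0,0,0],"rot":[0,0,0],"hand":1},
    {"dp":[0,0,0],"rot":[0,0,0],"hand":1},
    {"dp":[-17.7,0,-17.7],"rot":[0,0,0],"hand":1},
    {"dp":[-17.7,0,-17.7],"rot":[0,0,0],"hand":1},
    {"dp":[-17.7,0,-17.7],"rot":[0,0,0],"hand":1},
    {"dp":[-17.7,0,-17.7],"rot":[0,0,0],"hand":1},
  ],
)

```text
time: 4.95
ee_pos: [0.4947, -0.3228, 0.1816]
ee_rot: [[-0.532, 0.657, 0.533], [0.464, 0.754, -0.465], [-0.708, -0.0, -0.706]]
contact_force: [-0.5, -1.1, -0.7]
gripper_width: 0.0287
```

```bash
cat > fin.py <<'E'
from fit import *
al=np.radians(45)
th=np.radians(9.8);d=np.array([-np.sin(th),np.cos(th),0]);k=np.array([0,0,1.])
zf=-np.sin(al)*d-np.cos(al)*k; xf=-np.cos(al)*d+np.sin(al)*k; Rf=np.stack([xf,np.cross(zf,xf),zf],1)
cr=np.array([.4715,-.051,.04])
pf=cr+.037*d+.022*zf
E
python3 - <<'E'
from fin import *
s=monitor.observe();print(s['time'],s['ee_pos'],s['qpos'],s['contact_force'],s['gripper_width'])
pr('carry',pf+.1*k,Rf,20)
snap('wrist','w2'); cv2.imwrite('pics/w2s.png',cv2.resize(cv2.imread('pics/w2.png'),(400,300)))
E
```

```text
4.95 [ 0.4947 -0.3228  0.1816] [-0.7216 -0.0131 -0.7654  0.032   0.0029 -0.0033] [-0.487  -1.0543 -0.7086] 0.028726369196633395
carry 20 dp [-7.2 17.4 -3.7] rot [-0.     0.032 -0.129]
```

View pics/w2s.png

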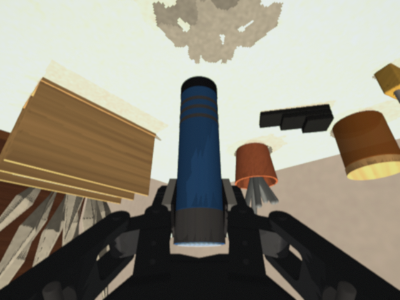

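```bash
python3 - <<'E'
from fin import *
s=monitor.observe();p=s['ee_pos'];R=s['ee_rot'];g=Ro.from_rotvec([0,.032,-.129]).as_matrix()
for i in range(20):
    p=p+R@np.array([-.0072,.0174,-.0037]);R=R@g
    if i%3==1: 
        gr=p-.022*R[:,2]; print(i,p,'tail',gr+.097*R@Ro.from_euler('y',0).as_matrix()@[.707,0,.707],ik(p,R[:,2],[-.3,.2,-.6,.3,-.2])[0])
# straight-line alternative: n segments dp
W,im=cloud('w2'); Wt=(W-s['ee_pos'])@s['ee_rot']
b=(im[...,2].astype(int)>im[...,0]+25)&(im[...,2]>40)&(np.linalg.norm(Wt,axis=-1)<.2)
Q=Wt[b]; Q=Q[np.isfinite(Q).all(1)]; c=Q.mean(0);u,S,vt=np.linalg.svd(Q-c,full_matrices=False); print(len(Q),'tool-frame mean',c,'axis',vt[0],Q.min(0),Q.max(0))
E
```

```text
1 [ 0.5223 -0.2995  0.2005] tail [ 0.4966 -0.3009  0.1217] 8.567980719437056e-22
4 [ 0.5546 -0.2529  0.2084] tail [ 0.5131 -0.2743  0.1399] 4.5288580206139365e-21
7 [ 0.5734 -0.1991  0.2024] tail [ 0.5252 -0.2417  0.1501] 9.69127948015657e-31
10 [ 0.5743 -0.1442  0.186 ] tail [ 0.5295 -0.2058  0.1533] 1.949713954302618e-18
13 [ 0.5559 -0.0946  0.164 ] tail [ 0.5241 -0.1701  0.1512] 4.077509544778658e-28
16 [ 0.5198 -0.0556  0.1426] tail [ 0.5086 -0.1376  0.1469] 2.0214560696288428e-30
19 [ 0.4702 -0.0311  0.1276] tail [ 0.4839 -0.1113  0.1435] 1.1446091827652502e-21
15747 tool-frame mean [ 0.0533 -0.0017  0.0357] axis [-0.397   0.0241 -0.9175] [-0.0149 -0.0735 -0.048 ] [0.1401 0.0721 0.1802]
```

send_rows(
  moves=[
    {"dp":[-7.2,17.4,-3.7],"rot":[0,0.032,-0.129],"hand":1},
    {"dp":[-7.2,17.4,-3.7],"rot":[0,0.032,-0.129],"hand":1},
    {"dp":[-7.2,17.4,-3.7],"rot":[0,0.032,-0.129],"hand":1},
    {"dp":[-7.2,17.4,-3.7],"rot":[0,0.032,-0.129],"hand":1},
    {"dp":[-7.2,17.4,-3.7],"rot":[0,0.032,-0.129],"hand":1},
    {"dp":[-7.2,17.4,-3.7],"rot":[0,0.032,-0.129],"hand":1},
    {"dp":[-7.2,17.4,-3.7],"rot":[0,0.032,-0.129],"hand":1},
    {"dp":[-7.2,17.4,-3.7],"rot":[0,0.032,-0.129],"hand":1},
  ],
)

```text
time: 5.8
ee_pos: [0.5726, -0.1976, 0.1964]
ee_rot: [[-0.928, -0.181, 0.326], [-0.32, 0.836, -0.445], [-0.192, -0.517, -0.834]]
contact_force: [0.1, 0.1, -1.0]
gripper_width: 0.0284
```

send_rows(
  moves=[
    {"dp":[-7.2,17.4,-3.7],"rot":[0,0.032,-0.129],"hand":1},
    {"dp":[-7.2,17.4,-3.7],"rot":[0,0.032,-0.129],"hand":1},
    {"dp":[-7.2,17.4,-3.7],"rot":[0,0.032,-0.129],"hand":1},
    {"dp":[-7.2,17.4,-3.7],"rot":[0,0.032,-0.129],"hand":1},
    {"dp":[-7.2,17.4,-3.7],"rot":[0,0.032,-0.129],"hand":1},
    {"dp":[-7.2,17.4,-3.7],"rot":[0,0.032,-0.129],"hand":1},
    {"dp":[-7.2,17.4,-3.7],"rot":[0,0.032,-0.129],"hand":1},
    {"dp":[-7.2,17.4,-3.7],"rot":[0,0.032,-0.129],"hand":1},
  ],
)

```text
time: 6.6
ee_pos: [0.532, -0.0654, 0.1435]
ee_rot: [[-0.365, -0.92, 0.142], [-0.771, 0.214, -0.599], [0.521, -0.329, -0.788]]
contact_force: [-0.1, -0.4, -1.1]
gripper_width: 0.0286
```

send_rows(
  moves=[
    {"dp":[-7.2,17.4,-3.7],"rot":[0,0.032,-0.129],"hand":1},
    {"dp":[-7.2,17.4,-3.7],"rot":[0,0.032,-0.129],"hand":1},
    {"dp":[-7.2,17.4,-3.7],"rot":[0,0.032,-0.129],"hand":1},
    {"dp":[-7.2,17.4,-3.7],"rot":[0,0.032,-0.129],"hand":1},
    {"dp":[0,0,0],"rot":[0,0,0],"hand":1},
    {"dp":[0,0,0],"rot":[0,0,0],"hand":1},
    {"dp":[0,0,0],"rot":[0,0,0],"hand":1},
    {"dp":[0,0,0],"rot":[0,0,0],"hand":1},
  ],
)

```text
time: 7.4
ee_pos: [0.4695, -0.0303, 0.1232]
ee_rot: [[0.113, -0.986, 0.126], [-0.699, -0.169, -0.695], [0.706, -0.01, -0.708]]
contact_force: [-0.8, -0.2, -1.5]
gripper_width: 0.0285
```

```bash
python3 - <<'E'
from fin import *
s=monitor.observe();print(s['time'],s['ee_pos'],s['qpos'],s['contact_force'],s['gripper_width'])
pr('fix',pf+.1*k,Rf,1); print(pf)
snap('wrist','w3'); snap('top','top3')
W,im=cloud('w3'); Wt=(W-s['ee_pos'])@s['ee_rot']
Z=W[...,2]; i=im.astype(int); b=(i[...,2]>i[...,0]+20)&(Z>.11)&(Z<.18)
Q=W[b]; Q=Q[np.isfinite(Q).all(1)]; c=np.median(Q,0)
Q=Q[np.linalg.norm(Q-c,axis=1)<.08]; c=Q.mean(0); u,S,vt=np.linalg.svd(Q-c,full_matrices=False); t=(Q-c)@vt[0]; print(len(Q),c,vt[0],t.min(),t.max(),'d',d)
out=cv2.resize(np.hstack([cv2.imread('pics/w3.png')]),(560,420)); T=cv2.resize(cv2.imread('pics/top3.png')[220:320,280:340+60],(360,300)); 
cv2.imwrite('pics/w3v.png',out)
E
```

```text
7.4 [ 0.4695 -0.0303  0.1232] [ 0.2032  0.2692 -0.5052  0.8196 -0.7838 -1.5236] [-0.8308 -0.2379 -1.4924] 0.02846525349567678
fix 1 dp [ 0.4  1.5 -1.4] rot [-0.006  0.001 -0.008]
[ 0.4679 -0.0299  0.0244]
11742 [ 0.4716 -0.0468  0.1524] [-0.171   0.9853 -0.003 ] -0.05580288516892555 0.03715166044025172 d [-0.1702  0.9854  0.    ]
```

View pics/w3v.png

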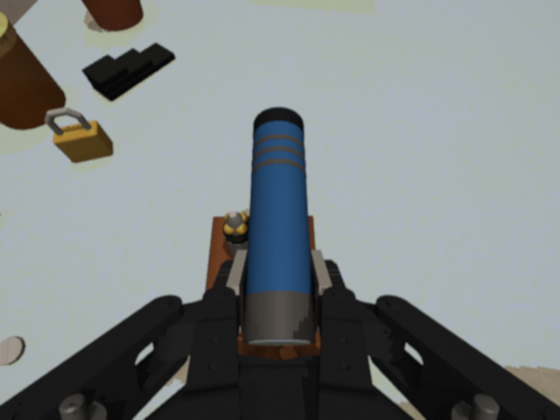

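The wrist picture shows the torch level and lined up over the dock, parallel to the cradle within 0.1°, with the stud at (235,225) clear beside it. I lower it now.

send_rows(
  moves=[
    {"dp":[-14.1,0.4,14.2],"rot":[0,0,0],"hand":1},
    {"dp":[-14.1,0.4,14.2],"rot":[0,0,0],"hand":1},
    {"dp":[-14.1,0.4,14.2],"rot":[0,0,0],"hand":1},
    {"dp":[-14.1,0.4,14.2],"rot":[0,0,0],"hand":1},
    {"dp":[-7,0.2,7],"rot":[0,0,0],"hand":1},
    {"dp":[-1.4,0,1.4],"rot":[0,0,0],"hand":1},
    {"dp":[0,0,0],"rot":[0,0,0],"hand":1},
    {"dp":[0,0,0],"rot":[0,0,0],"hand":1},
  ],
)

```text
time: 8.3
ee_pos: [0.4684, -0.0304, 0.0317]
ee_rot: [[0.114, -0.985, 0.127], [-0.699, -0.17, -0.695], [0.706, -0.01, -0.708]]
contact_force: [-0.4, 0.8, -1.6]
gripper_width: 0.0286
```

send_rows(
  moves=[
    {"dp":[-1.4,0,1.4],"rot":[0,0,0],"hand":1},
    {"dp":[0,0,0],"rot":[0,0,0],"hand":1},
    {"dp":[-1.4,0,1.4],"rot":[0,0,0],"hand":1},
    {"dp":[0,0,0],"rot":[0,0,0],"hand":1},
    {"dp":[-0.7,0,0.7],"rot":[0,0,0],"hand":1},
    {"dp":[0,0,0],"rot":[0,0,0],"hand":1},
    {"dp":[0,0,0],"rot":[0,0,0],"hand":1},
    {"dp":[0,0,0],"rot":[0,0,0],"hand":1},
  ],
)

```text
time: 9.1
ee_pos: [0.468, -0.0304, 0.026]
ee_rot: [[0.115, -0.985, 0.126], [-0.698, -0.17, -0.695], [0.706, -0.008, -0.708]]
contact_force: [0.2, -0.6, -2.2]
gripper_width: 0.0288
```

send_rows(
  moves=[
    {"dp":[-0.7,0,0.7],"rot":[0,0,0],"hand":1},
    {"dp":[0,0,0],"rot":[0,0,0],"hand":1},
    {"dp":[0,0,0],"rot":[0,0,0],"hand":1},
    {"dp":[-0.7,0,0.7],"rot":[0,0,0],"hand":1},
    {"dp":[0,0,0],"rot":[0,0,0],"hand":1},
    {"dp":[0,0,0],"rot":[0,0,0],"hand":1},
    {"dp":[0,0,0],"rot":[0,0,0],"hand":1},
    {"dp":[0,0,0],"rot":[0,0,0],"hand":1},
  ],
)

```text
time: 9.9
ee_pos: [0.4686, -0.0305, 0.0246]
ee_rot: [[0.114, -0.985, 0.127], [-0.698, -0.17, -0.695], [0.707, -0.01, -0.707]]
contact_force: [3.3, -0.2, 5.1]
gripper_width: 0.0288
```

send_rows(
  moves=[
    {"dp":[-0.7,0,0.7],"rot":[0,0,0],"hand":1},
    {"dp":[0,0,0],"rot":[0,0,0],"hand":1},
    {"dp":[0,0,0],"rot":[0,0,0],"hand":1},
    {"dp":[0,0,0],"rot":[0,0,0],"hand":1},
    {"dp":[0,0,0],"rot":[0,0,0],"hand":1},
    {"dp":[0,0,0],"rot":[0,0,0],"hand":1},
    {"dp":[0,0,0],"rot":[0,0,0],"hand":1},
    {"dp":[0,0,0],"rot":[0,0,0],"hand":1},
  ],
)

```text
time: 10.7
ee_pos: [0.469, -0.0305, 0.024]
ee_rot: [[0.113, -0.985, 0.128], [-0.698, -0.171, -0.696], [0.707, -0.011, -0.707]]
contact_force: [2.4, 1.1, 9.6]
gripper_width: 0.0287
```

send_rows(
  moves=[
    {"dp":[0.7,0,-0.7],"rot":[0,0,0],"hand":1},
    {"dp":[0,0,0],"rot":[0,0,0],"hand":0.6},
    {"dp":[0,0,0],"rot":[0,0,0],"hand":0.3},
    {"dp":[0,0,0],"rot":[0,0,0],"hand":0},
    {"dp":[0,0,0],"rot":[0,0,0],"hand":0},
    {"dp":[0,0,0],"rot":[0,0,0],"hand":0},
    {"dp":[0,0,0],"rot":[0,0,0],"hand":0},
    {"dp":[0,0,0],"rot":[0,0,0],"hand":0},
  ],
)

```text
time: 11.5
ee_pos: [0.4679, -0.0304, 0.024]
ee_rot: [[0.115, -0.985, 0.126], [-0.699, -0.17, -0.695], [0.706, -0.008, -0.708]]
contact_force: [-0.1, 0.6, -0.1]
gripper_width: 0.0854
```

send_rows(
  moves=[
    {"dp":[0,0,-15],"rot":[0,0,0],"hand":0},
    {"dp":[0,0,-25],"rot":[0,0,0],"hand":0},
    {"dp":[0,0,-30],"rot":[0,0,0],"hand":0},
    {"dp":[0,0,-30],"rot":[0,0,0],"hand":0},
    {"dp":[0,0,-30],"rot":[0,0,0],"hand":0},
    {"dp":[0,0,0],"rot":[0,0,0],"hand":0},
    {"dp":[0,0,0],"rot":[0,0,0],"hand":0},
    {"dp":[0,0,0],"rot":[0,0,0],"hand":0},
  ],
)

```text
time: 12.3
ee_pos: [0.4512, 0.0593, 0.1153]
ee_rot: [[0.115, -0.985, 0.125], [-0.698, -0.17, -0.695], [0.707, -0.007, -0.708]]
contact_force: [0.6, -0.4, 0.5]
gripper_width: 0.0853
```

```bash
python3 - <<'E'
from fin import *
s=monitor.observe();print(s['time'],s['ee_pos'],s['qpos'],s['contact_force'],s['gripper_width'])
snap('wrist','w4'); cv2.imwrite('pics/w4v.png',cv2.resize(cv2.imread('pics/w4.png'),(560,420)))
W,im=cloud('w4'); Z=W[...,2]
near=(np.hypot(W[...,0]-.4715,W[...,1]+.051)<.075)
Xd=(W-cr)@np.stack([Ro.from_euler('z',th).as_matrix()[:,0],d],1)
m=near&(Z>.035)&(Z<.062)&(abs(Xd[...,0])<.018)
print(m.sum(),'dock-rel range',Xd[m].min(0),Xd[m].max(0),'zmax',Z[m].max(), 'top line', [np.round(W[m&(abs(Xd[...,1]-q)<.004)][:,2].max(),4) for q in(-.04,-.02,0,.02,.04)])
m=near&(Z>.066)&(Z<.09)&(abs(Xd[...,0]-.033)<.014)&(abs(Xd[...,1]+.028)<.014); print('stud',m.sum(),W[m].min(0),W[m].max(0),W[m].mean(0))
E
```

```text
12.3 [0.4512 0.0593 0.1153] [ 0.3969  0.3453 -0.4187  1.0201 -0.7611 -1.2563] [ 0.5551 -0.3849  0.5039] 0.08534267517744724
5176 dock-rel range [-0.0141 -0.061 ] [0.0168 0.0605] zmax 0.05738216587171029 top line [np.float64(0.0569), np.float64(0.0574), np.float64(0.0566), np.float64(0.0567), np.float64(0.0574)]
stud 505 [ 0.5009 -0.0805  0.0661] [ 0.5193 -0.0625  0.0879] [ 0.5088 -0.0691  0.0773]
```

View pics/w4v.png

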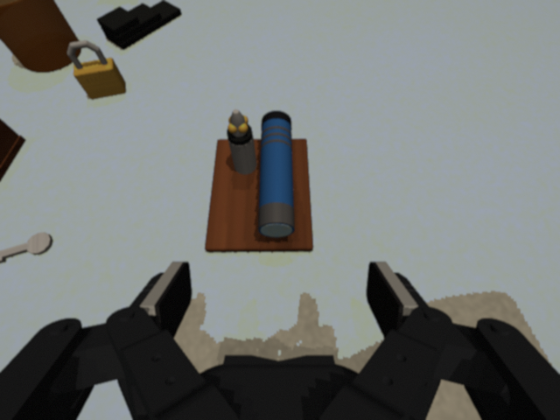

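The torch lies in the cradle from -61 to +60.5 mm about the centre, which the picture confirms at (277,175), beside the stud at (238,125). Next is the keeper.

```bash
cat >> fin.py <<'E'
X=Ro.from_euler('z',th).as_matrix()[:,0]; Rd=np.stack([np.cross(-X,-k),-X,-k],1)
E
python3 - <<'E'
from fin import *
kp=np.array([.411,.269,0]);pr('hov',kp+[0,0,.13],Rd); 
for p in(kp+[0,0,.13],kp+[0,0,.008]): print(ik(p,-k,[.4,.4,-.4,1,0]))
E
```

```text
hov 6 dp [-31.6   0.7 -18.4] rot [-0.001 -0.131 -0.001]
(np.float64(3.748989531089473e-27), array([ 0.3984,  0.2206, -0.3434,  1.0068, -0.    ]))
(np.float64(1.8418456421641012e-23), array([ 0.3984,  0.409 , -0.541 ,  0.6208, -0.    ]))
```

send_rows(
  moves=[
    {"dp":[-31.6,0.7,-18.4],"rot":[0,-0.131,0],"hand":0},
    {"dp":[-31.6,0.7,-18.4],"rot":[0,-0.131,0],"hand":0},
    {"dp":[-31.6,0.7,-18.4],"rot":[0,-0.131,0],"hand":0},
    {"dp":[-31.6,0.7,-18.4],"rot":[0,-0.131,0],"hand":0},
    {"dp":[-31.6,0.7,-18.4],"rot":[0,-0.131,0],"hand":0},
    {"dp":[-31.6,0.7,-18.4],"rot":[0,-0.131,0],"hand":0},
    {"dp":[0,0,0],"rot":[0,0,0],"hand":0},
    {"dp":[0,0,0],"rot":[0,0,0],"hand":0},
  ],
)

```text
time: 13.15
ee_pos: [0.4111, 0.2679, 0.1304]
ee_rot: [[0.169, -0.986, 0.008], [-0.986, -0.169, -0.001], [0.002, -0.008, -1.0]]
contact_force: [0.2, 0.6, -0.5]
gripper_width: 0.0853
```

```bash
python3 - <<'E'
from fin import *
s=monitor.observe();print(s['time'],s['ee_pos'],s['qpos'],s['contact_force'],s['gripper_width'])
snap('wrist','w5'); cv2.imwrite('pics/w5v.png',cv2.resize(cv2.imread('pics/w5.png'),(560,420)))
W,im=cloud('w5'); Z=W[...,2]; i=im.astype(int)
o=(i[...,0]>90)&(i[...,0]>i[...,2]+60)&(np.hypot(W[...,0]-.411,W[...,1]-.269)<.06)
for lo,hi in((.001,.008),(.03,.042)):
    m=o&(Z>lo)&(Z<hi); print(m.sum(),W[m].min(0),W[m].max(0),(W[m].min(0)+W[m].max(0))/2, cv2.minEnclosingCircle(W[m][:,:2].astype(np.float32)))
E
```

```text
13.15 [0.4111 0.2679 0.1304] [ 0.4087  0.2078 -0.3132  1.0425 -0.004  -1.3322] [ 0.169   0.5714 -0.485 ] 0.08531577688180242
2015 [0.3827 0.2432 0.0023] [0.4373 0.2983 0.0079] [0.41   0.2708 0.0051] ((0.4099579155445099, 0.2709594666957855), 0.027841417118906975)
1073 [0.3963 0.2569 0.0324] [0.4236 0.2848 0.0389] [0.41   0.2709 0.0357] ((0.40986329317092896, 0.2707776427268982), 0.01415992807596922)
```

View pics/w5v.png

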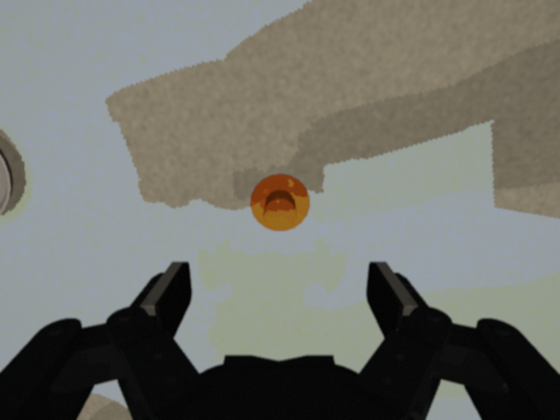

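The keeper's centre is at (0.410, 0.271). Its circles of 27.8 and 14.2 mm radius agree with the given rim and hub.

send_rows(
  moves=[
    {"dp":[-3.1,0.6,40],"rot":[0.008,0,0],"hand":0},
    {"dp":[0,0,40],"rot":[0,0,0],"hand":0},
    {"dp":[0,0,30],"rot":[0,0,0],"hand":0},
    {"dp":[0,0,10],"rot":[0,0,0],"hand":0},
    {"dp":[0,0,0],"rot":[0,0,0],"hand":0},
    {"dp":[0,0,0],"rot":[0,0,0],"hand":1},
    {"dp":[0,0,0],"rot":[0,0,0],"hand":1},
    {"dp":[0,0,0],"rot":[0,0,0],"hand":1},
  ],
)

```text
time: 14.0
ee_pos: [0.4122, 0.2732, 0.0123]
ee_rot: [[0.17, -0.985, 0.018], [-0.985, -0.17, 0.005], [-0.002, -0.019, -1.0]]
contact_force: [-0.4, 0.4, 0.4]
gripper_width: 0.0436
```

send_rows(
  moves=[
    {"dp":[0,0,0],"rot":[0,0,0],"hand":1},
    {"dp":[0,0,0],"rot":[0,0,0],"hand":1},
    {"dp":[0,0,0],"rot":[0,0,0],"hand":1},
    {"dp":[0,0,0],"rot":[0,0,0],"hand":1},
    {"dp":[0,0,-40],"rot":[0,0,0],"hand":1},
    {"dp":[0,0,-40],"rot":[0,0,0],"hand":1},
    {"dp":[0,0,-40],"rot":[0,0,0],"hand":1},
    {"dp":[0,0,-30],"rot":[0,0,0],"hand":1},
  ],
)

```text
time: 14.8
ee_pos: [0.4092, 0.2724, 0.164]
ee_rot: [[0.171, -0.985, 0.018], [-0.985, -0.17, 0.005], [-0.002, -0.019, -1.0]]
contact_force: [0.3, 0.5, -0.6]
gripper_width: 0.0263
```

```bash
python3 - <<'E'
from fin import *
s=monitor.observe();print(s['time'],s['ee_pos'],s['ee_rot'],s['contact_force'],s['gripper_width'])
st=np.array([.5088,-.0725,0])
# viewing hover: cap 60 mm short of stud along +d, TCP z .16
pr('view',st+.06*d+[0,0,.16],Rd)
E
```

```text
14.8 [0.4092 0.2724 0.164 ] [[ 0.1705 -0.9852  0.0184]
 [-0.9854 -0.1704  0.0054]
 [-0.0022 -0.019  -0.9998]] [ 0.295   0.5103 -0.6228] 0.026306361975032416
view 7 dp [42.4 -5.6  0.6] rot [-0.003  0.     0.   ]
```

send_rows(
  moves=[
    {"dp":[42.4,-5.6,0.6],"rot":[-0.003,0,0],"hand":1},
    {"dp":[42.4,-5.6,0.6],"rot":[-0.003,0,0],"hand":1},
    {"dp":[42.4,-5.6,0.6],"rot":[-0.003,0,0],"hand":1},
    {"dp":[42.4,-5.6,0.6],"rot":[-0.003,0,0],"hand":1},
    {"dp":[42.4,-5.6,0.6],"rot":[-0.003,0,0],"hand":1},
    {"dp":[42.4,-5.6,0.6],"rot":[-0.003,0,0],"hand":1},
    {"dp":[42.4,-5.6,0.6],"rot":[-0.003,0,0],"hand":1},
    {"dp":[0,0,0],"rot":[0,0,0],"hand":1},
  ],
)

```text
time: 15.6
ee_pos: [0.4997, -0.0177, 0.1568]
ee_rot: [[0.166, -0.986, -0.004], [-0.986, -0.166, -0.001], [-0.0, 0.004, -1.0]]
contact_force: [0.6, 0.5, 0.1]
gripper_width: 0.0263
```

```bash
python3 - <<'E'
from fin import *
s=monitor.observe();print(s['time'],s['ee_pos'],s['ee_rot'],s['contact_force'],s['gripper_width'])
snap('wrist','w6'); cv2.imwrite('pics/w6v.png',cv2.imread('pics/w6.png'))
W,im=cloud('w6'); Z=W[...,2]; i=im.astype(int); Wt=(W-s['ee_pos'])@s['ee_rot']
n=np.hypot(W[...,0]-.5088,W[...,1]+.0725)<.02
for lo,hi in((.058,.066),(.068,.073),(.073,.08),(.08,.09)):
    m=n&(Z>lo)&(Z<hi)
    if m.any(): print('stud',lo,m.sum(),W[m].min(0),W[m].max(0),'tool',Wt[m].min(0),Wt[m].max(0))
o=(i[...,0]>90)&(i[...,0]>i[...,2]+60)&(np.linalg.norm(Wt,axis=-1)<.06)
print('cap',o.sum(),Wt[o].min(0),Wt[o].max(0),Wt[o].mean(0))
m=o&(Wt[...,2]>-.015);print('rim',m.sum(),Wt[m].min(0),Wt[m].max(0)); m=o&(Wt[...,2]<-.02);print('hub',m.sum(),Wt[m].min(0),Wt[m].max(0))
E
```

```text
15.6 [ 0.4997 -0.0177  0.1568] [[ 0.1658 -0.9861 -0.0038]
 [-0.9862 -0.1658 -0.0005]
 [-0.0001  0.0038 -1.    ]] [0.6247 0.468  0.1437] 0.026307148521274238
stud 0.058 301 [ 0.4988 -0.0844  0.0594] [ 0.5215 -0.0617  0.0648] tool [ 0.0452 -0.0127  0.0919] [0.0677 0.0097 0.0973]
stud 0.068 39 [ 0.5011 -0.0824  0.0702] [ 0.5194 -0.0643  0.073 ] tool [ 0.0479 -0.0101  0.0837] [0.0649 0.0067 0.0865]
stud 0.073 364 [ 0.5013 -0.0819  0.073 ] [ 0.5192 -0.064   0.08  ] tool [ 0.0479 -0.01    0.0768] [0.0644 0.0067 0.0837]
stud 0.08 229 [ 0.5048 -0.0783  0.08  ] [ 0.5156 -0.0676  0.0879] tool [ 0.0507 -0.0067  0.0688] [0.0618 0.0039 0.0767]
cap 8686 [-0.0119 -0.0264 -0.0263] [0.0299 0.0284 0.0106] [ 0.0106  0.0008 -0.0076]
rim 4854 [-0.0102 -0.0264 -0.015 ] [0.0299 0.0284 0.0106]
hub 3526 [-0.0119 -0.0128 -0.0263] [ 0.0162  0.0137 -0.02  ]
```

View pics/w6v.png

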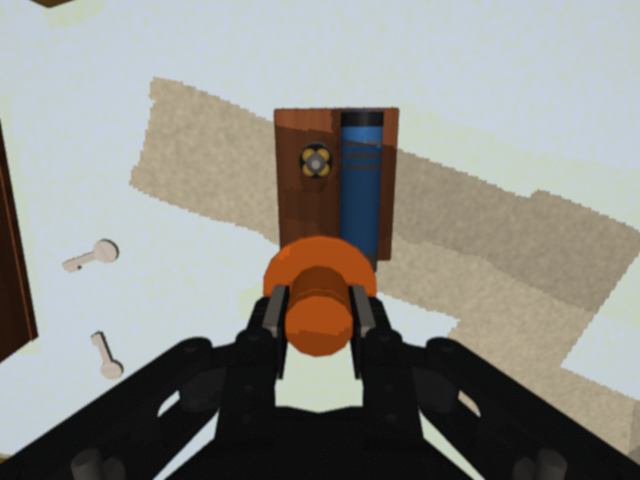

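The picture shows the stud tip at (316,162) and the cap gripped squarely. The stud lies 54 mm along tool x and -2 mm along tool y from the cap's axis.

send_rows(
  moves=[
    {"dp":[27.1,-1,0],"rot":[0.004,0,0],"hand":1},
    {"dp":[27.1,-1.1,0],"rot":[0,0,0],"hand":1},
    {"dp":[0,0,0],"rot":[0,0,0],"hand":1},
    {"dp":[0,0,35],"rot":[0,0,0],"hand":1},
    {"dp":[0,0,20],"rot":[0,0,0],"hand":1},
    {"dp":[0,0,0],"rot":[0,0,0],"hand":1},
    {"dp":[0,0,0],"rot":[0,0,0],"hand":1},
    {"dp":[0,0,0],"rot":[0,0,0],"hand":1},
  ],
)

```text
time: 16.45
ee_pos: [0.5101, -0.066, 0.1029]
ee_rot: [[0.171, -0.985, 0.001], [-0.985, -0.171, 0.001], [-0.001, -0.001, -1.0]]
contact_force: [-0.5, -0.2, -1.3]
gripper_width: 0.0263
```

```bash
python3 - <<'E'
from fin import *
s=monitor.observe();print(s['time'],s['ee_pos'],s['ee_rot'],s['contact_force'],s['gripper_width'])
capxy=s['ee_pos']+s['ee_rot']@[.002,.0007,.0]; print('cap',capxy,'err to stud, tool axes mm',1000*s['ee_rot'].T@(np.array([.5102,-.073,0])-capxy))
E
```

```text
16.45 [ 0.5101 -0.066   0.1029] [[ 0.1712 -0.9852  0.0009]
 [-0.9852 -0.1712  0.0011]
 [-0.0009 -0.001  -1.    ]] [-0.5409 -0.198  -1.3224] 0.02629041526415232
cap [ 0.5097 -0.0681  0.1029] err to stud, tool axes mm [  5.0422   0.4738 102.9296]
```

send_rows(
  moves=[
    {"dp":[5,0.5,0],"rot":[0,0,0],"hand":1},
    {"dp":[0,0,0],"rot":[0,0,0],"hand":1},
    {"dp":[0,0,5],"rot":[0,0,0],"hand":1},
    {"dp":[0,0,5],"rot":[0,0,0],"hand":1},
    {"dp":[0,0,0],"rot":[0,0,0],"hand":1},
    {"dp":[0,0,0],"rot":[0,0,0],"hand":1},
    {"dp":[0,0,0],"rot":[0,0,0],"hand":1},
    {"dp":[0,0,0],"rot":[0,0,0],"hand":1},
  ],
)

```text
time: 17.25
ee_pos: [0.5099, -0.0715, 0.0917]
ee_rot: [[0.17, -0.985, -0.001], [-0.985, -0.17, 0.001], [-0.002, 0.0, -1.0]]
contact_force: [0.2, -0.5, 0.5]
gripper_width: 0.0265
```

```bash
python3 - <<'E'
from fin import *
s=monitor.observe();print(s['time'],s['ee_pos'],s['contact_force'],s['moment'])
capxy=s['ee_pos']+s['ee_rot']@[.002,.0007,.0]; print('err',1000*s['ee_rot'].T@(np.array([.5102,-.073,0])-capxy))
E
```

```text
17.25 [ 0.5099 -0.0715  0.0917] [ 0.1685 -0.5018  0.4854] [-0.0318 -0.0435 -0.0036]
err [-0.2885 -0.7687 91.6552]
```

send_rows(
  moves=[
    {"dp":[0,-0.6,2],"rot":[0,0,0],"hand":1},
    {"dp":[0,0,2],"rot":[0,0,0],"hand":1},
    {"dp":[0,0,2],"rot":[0,0,0],"hand":1},
    {"dp":[0,0,1],"rot":[0,0,0],"hand":1},
    {"dp":[0,0,1],"rot":[0,0,0],"hand":1},
    {"dp":[0,0,0],"rot":[0,0,0],"hand":1},
    {"dp":[0,0,0],"rot":[0,0,0],"hand":1},
    {"dp":[0,0,0],"rot":[0,0,0],"hand":1},
  ],
)

```text
time: 18.05
ee_pos: [0.5112, -0.0714, 0.0845]
ee_rot: [[0.171, -0.985, 0.001], [-0.985, -0.171, 0.001], [-0.001, -0.002, -1.0]]
contact_force: [0.4, 0.5, 9.4]
gripper_width: 0.0266
```

send_rows(
  moves=[
    {"dp":[0,0,1],"rot":[0,0,0],"hand":1},
    {"dp":[0,0,1],"rot":[0,0,0],"hand":1},
    {"dp":[0,0,1],"rot":[0,0,0],"hand":1},
    {"dp":[0,0,1],"rot":[0,0,0],"hand":1},
    {"dp":[0,0,0],"rot":[0,0,0],"hand":1},
    {"dp":[0,0,0],"rot":[0,0,0],"hand":1},
    {"dp":[0,0,0],"rot":[0,0,0],"hand":1},
    {"dp":[0,0,0],"rot":[0,0,0],"hand":1},
  ],
)

```text
time: 18.85
ee_pos: [0.5102, -0.0712, 0.0791]
ee_rot: [[0.17, -0.985, -0.002], [-0.985, -0.17, 0.002], [-0.002, 0.001, -1.0]]
contact_force: [2.4, 1.2, -6.5]
gripper_width: 0.0261
```

send_rows(
  moves=[
    {"dp":[0,0,2],"rot":[0,0,0],"hand":1},
    {"dp":[0,0,2],"rot":[0,0,0],"hand":1},
    {"dp":[0,0,1],"rot":[0,0,0],"hand":1},
    {"dp":[0,0,1],"rot":[0,0,0],"hand":1},
    {"dp":[0,0,0],"rot":[0,0,0],"hand":1},
    {"dp":[0,0,0],"rot":[0,0,0],"hand":1},
    {"dp":[0,0,0],"rot":[0,0,0],"hand":1},
    {"dp":[0,0,0],"rot":[0,0,0],"hand":1},
  ],
)

```text
time: 19.65
ee_pos: [0.5105, -0.0715, 0.0737]
ee_rot: [[0.17, -0.985, -0.001], [-0.985, -0.17, 0.001], [-0.001, 0.0, -1.0]]
contact_force: [0.2, -1.2, 1.6]
gripper_width: 0.026
```

send_rows(
  moves=[
    {"dp":[0,0,1],"rot":[0,0,0],"hand":1},
    {"dp":[0,0,1],"rot":[0,0,0],"hand":1},
    {"dp":[0,0,0],"rot":[0,0,0],"hand":1},
    {"dp":[0,0,0],"rot":[0,0,0],"hand":1},
    {"dp":[0,0,0],"rot":[0,0,0],"hand":1},
    {"dp":[0,0,0],"rot":[0,0,0],"hand":1},
    {"dp":[0,0,0],"rot":[0,0,0],"hand":1},
    {"dp":[0,0,0],"rot":[0,0,0],"hand":1},
  ],
)

```text
time: 20.45
ee_pos: [0.5106, -0.0715, 0.0719]
ee_rot: [[0.17, -0.985, -0.0], [-0.985, -0.17, 0.001], [-0.001, 0.0, -1.0]]
contact_force: [-1.7, -1.3, 5.8]
gripper_width: 0.0264
```

send_rows(
  moves=[
    {"dp":[0,0,1],"rot":[0,0,0],"hand":1},
    {"dp":[0,0,1],"rot":[0,0,0],"hand":1},
    {"dp":[0,0,0],"rot":[0,0,0],"hand":1},
    {"dp":[0,0,0],"rot":[0,0,0],"hand":1},
    {"dp":[0,0,0],"rot":[0,0,0],"hand":1},
    {"dp":[0,0,0],"rot":[0,0,0],"hand":1},
    {"dp":[0,0,0],"rot":[0,0,0],"hand":1},
    {"dp":[0,0,0],"rot":[0,0,0],"hand":1},
  ],
)

```text
time: 21.25
ee_pos: [0.5106, -0.0715, 0.0703]
ee_rot: [[0.17, -0.985, 0.0], [-0.985, -0.17, 0.001], [-0.001, -0.0, -1.0]]
contact_force: [-3.1, -1.0, 10.6]
gripper_width: 0.0264
```

send_rows(
  moves=[
    {"dp":[0,0,1],"rot":[0,0,0],"hand":1},
    {"dp":[0,0,0],"rot":[0,0,0],"hand":1},
    {"dp":[0,0,0],"rot":[0,0,0],"hand":1},
    {"dp":[0,0,0],"rot":[0,0,0],"hand":1},
    {"dp":[0,0,0],"rot":[0,0,0],"hand":1},
    {"dp":[0,0,0],"rot":[0,0,0],"hand":1},
    {"dp":[0,0,0],"rot":[0,0,0],"hand":1},
    {"dp":[0,0,0],"rot":[0,0,0],"hand":1},
  ],
)

```text
time: 22.05
ee_pos: [0.5107, -0.0716, 0.07]
ee_rot: [[0.17, -0.985, 0.001], [-0.985, -0.17, 0.0], [-0.0, -0.001, -1.0]]
contact_force: [-5.6, 0.5, 18.8]
gripper_width: 0.0262
```

```bash
python3 - <<'E'
from fin import *
snap('scene','sc7'); im=cv2.imread('pics/sc7.png')[170:290,240:400]; cv2.imwrite('pics/sc7c.png',cv2.resize(im,(640,480),interpolation=cv2.INTER_CUBIC))
s=monitor.observe();print(s['time'],s['ee_pos'],s['contact_force'],s['gripper_width'])
snap('wrist','w7');W,i=cloud('w7');Wd=(W-cr)@np.stack([X,d],1)
m=(W[...,2]>.045)&(W[...,2]<.059)&(abs(Wd[...,0])<.012)&(abs(Wd[...,1])<.08);print('torch',Wd[m].min(0),Wd[m].max(0))
E
```

```text
22.1 [ 0.5107 -0.0716  0.07  ] [-6.4093  0.3262 17.8626] 0.02631998923170895
torch [-0.012  -0.0614] [0.012  0.0484]
```

View pics/sc7c.png

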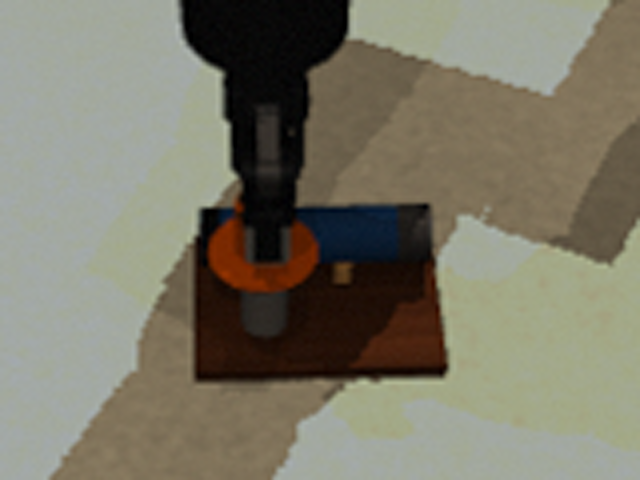

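The picture shows the cap seated on the pillar at (265,255), its rim overhanging the torch, which lies in the cradle from (200,230) to (430,230). The arm is still pressing with 18 N, so I hand in.

```bash
python3 -c "
from rig import workorder
print(workorder.finish_job())"
```

```text
the job is handed in; nothing more can be done
None
```

The torch is lying in the cradle with its lens towards the dock's +y end, and I let go of it. The keeper cap is clicked onto the stud, and the gripper was still pressing it down when I handed the job in at about 22 s.

- **Torch:** after release the wrist camera showed it from -61 to +60.5 mm about the cradle centre, with its top at about 57 mm where 55 mm is expected (within camera error). In the last look its tail was still at -61 mm. The lens end read only 48 mm that time, probably because the lens end was out of the camera's view. The scene picture shows the torch still centred.
- **Cap:** the force rose to about 9 N at the balls, turned to a 6.5 N downward pull, then went slack, which is how the click should feel. The scene picture shows its rim over the torch.
- **Press:** the force then rose to about 18 N while the tool barely moved, so the washer is at or near its 4 mm stop. About 6 N of sideways force remained on the tool.

No bystander was touched during the moves, though I did not re-measure their positions at the end.

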